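Hook the crate tag and hang it on the sample crate

ROBOT

A 6-joint arm with a two-finger parallel gripper is mounted at the origin on the work surface. World frame = base frame: x ahead of the robot, y to its left, z up, the work surface at z = 0. Lengths are in mm, angles in rad, forces in N, time in s.
With the tool pointing down it reaches from about 275 to 825 mm from the base axis. Payload 4.9 kg.
Tool frame: the origin (TCP) lies midway between the tips of the shut fingers; the grasp point (between the pads) lies 19 mm behind it; z points along the fingers, y is the line along which they close (so a half turn about z gives the same grasp; the last joint's range is limited). The gripper opens to 85 mm and grips with 20 to 120 N. Pads are 22 mm wide; open, the fingers measure 114 mm over their backs; the gripper's body (76 mm by 85 mm) begins 54 mm behind the grasp point. The pads swing forward as they close: fully open they stand 13 mm farther back than shut.
Start: joints at [-1.332, 0.326, -0.193, 1.052, 0, 1.437], TCP at [200.336, -512.234, 231.281] pointing down, gripper open.
Joint ranges: [-2.65, 2.65], [-0.97, 1.79], [-1.3, 1.35], [-1.93, 2.1], [-1.47, 1.37], [-3.14, 3.14]. Speed limits (rad/s): [2.57, 2.57, 3.14, 3.14, 3.14, 3.14].

INTERFACE

Orientations are given as a rotation vector (axis times angle).
In Python, from rig import r, get_image, camera_model, finder gives the robot as it stands. The module is installed in compiled form; this text tells all that it offers.
- The arm moves only by the tool apply_moves, never from a script. Its arguments are lists of equal length, an entry for each row: "angular": the turn, a rotation vector about the tool's x, y, z in units of 5 degrees (1.0 is 5 degrees), a list of three; "slide": the shift along the tool's x, y, z in units of 30 mm (1.0 is 30 mm), a list of three; "claw": the finger opening in mm, from 0 to 85.4. A call has 1 to 12 rows; each row is the pose to reach, as a shift and turn from the pose commanded when the call began, along the tool's axes at that moment; what a row does not reach only later rows make up. A row lasts 1/12 s, in which the tool goes at most 41.7 mm and 7.16 degrees, less where a joint would pass 70% of its speed; a pose out of reach is approached as far as the arm can. A call with a gripper value outside its range is refused whole. The fingers move at their own pace and stop on an object; the grip force is fixed at half the most. Time passes only in rows, so rows that repeat a pose let the fingers close. It gives the time, the measured TCP pose, the force, the opening and the grip force at its end, in the units of the state.
- r.observe(): the state, without advancing time (a new reading comes with each control period).
- get_image(name): name is "side" or "top" or "wrist"; returns the picture (420x560x3 uint8, red, green, blue); there is no depth.
- camera_model(name): a dict with "fx", "fy", "cx", "cy" (pixels), "view" (4x4, takes a point from world to camera coordinates). Camera axes: x right, y up, looking along -z (the intrinsics and any distortion apply to the point x, -y, -z); pixel columns grow to the right and rows downward; lengths in mm; the calibration is good to about 2 mm. A picture is of the moment at which its call begins: read the wrist's pose just before it. camera_model takes no time and is no camera call; for the wrist camera it gives the pose at the moment of the call.
- r.hand_in(): hands the job in; it is judged then, once.
Trained networks look in the newest picture that a camera, given by its name, has taken for a name from the list of things; names that differ only in an ending like _2 or _b are one class to them, and where a whole thing is asked for, a point or a joint stands for the part that bears it (a point fixed in the world has none). Each returns a list of dicts, best first, with "conf" (0 to 1); they miss things now and then, are a little off and sometimes report something else, mostly with a low value. They report only what shows in the picture. A call takes as long as a camera call.
- finder.recognise(camera, target): "xy" ([column, row] in pixels, amid what is visible of it).
The state is a dict: "t": time; "q": joint angles; "qvel": joint speeds; "joint_efforts": joint torques, N m; "position": TCP position; "tcp_rot": TCP orientation; "wrist_force": force on the tool from outside, world axes, zero at the start; "torque": the same for the moment, N m; "opening": finger opening in mm; "grasp_force": force on a finger pad.
Only numpy, scipy, OpenCV 4.12 (cv2) and the standard library are available. Lean on these libraries where they do the work, as an engineer would, in place of code of your own. Each camera call takes 0.05 s, during which the arm holds its last target. There are 200 camera calls.

TASK

Take the S-hook off its little stand by its black grip, put its lower hook through the small hole in the metal tag that stands in the grey slotted block, and with it lift the tag out and hang it on the sample crate: the hook's upper bend fully home over the rim of the crate wall that faces the block, the tag hanging outside. Feel for the hole gently, touching the tag only with the hook and not pushing hard on it, and leave the blank plate and the bottles on the table where they are.

Things in the scene. Friction and masses are not known exactly. Their poses are not given: they have to be found in the camera images.
- shook: S-hook of 5 mm steel wire, 60 g, black grip on top. Origin: on the axis of its upright shank, level with the underside of its upper bar; z up. The bar runs from the shank 24 mm to +y and turns down, ending 22 mm below the origin: this upper bend is 19 mm wide inside. The shank goes down 60 mm; from there the straight lower hook rises at 30 degrees towards -y to its tip.
- grip (a point): Centre of the hook's black grip, a block 14 mm (x) by 26 mm (y) by 34 mm high; in shook's frame at y +12, z +22 mm, its underside 5 mm above the origin. Same axes. Pinch it across x. At the start the hook hangs with its upper bend over the park plate, shank on the plate's -y side; lift it 30 mm to free it.
- tip (a point): Centre of the round end (radius 2.5 mm) of the lower hook, at x 0, y -30, z -42.7 mm in shook's frame.
- park: Grey plastic hook stand, fixed: an upright plate 100 mm (x) by 12 mm (y), 100 mm high, on a foot 8 mm high that reaches 40 mm to +y and 20 mm to -y. Origin: centre of the plate's underside.
- stand: Grey plastic slotted block, fixed, 100 x 100 mm, 35 mm high, with two slots along x, 6 mm wide, floor 10 mm above the table. Origin: at table height under the middle of the tag's slot; the blank plate's slot lies 50 mm to -y. The block reaches 25 mm to +y and 75 mm to -y.
- tag: Metal tag standing upright, a little loose, 25 mm deep in the slot: 76 mm wide (x), 4 mm thick (y), 86 mm high, about 100 g. Origin: middle of its bottom edge, z up. Across it, 50 to 80 mm above the bottom, lies a steel strip 100 mm long in the plane of the plate, holding the hole; it slides along x only stiffly (8 N). More than 15 N of push from the hook spoils the tag; 2 to 5 N is plenty.
- window (a point): Point in the tag's mid-plane, 65 mm above its bottom, midway across; axes as the tag. The through hole, 8 mm wide (x) by 12 mm high, is midway along the strip, at this height, but up to 14 mm to either side of this point along x, as the strip was last left: not measured, so feel for it or look. Come from the tag's +y side (open, towards the park stand), tip pointing to the tag's -y.
- crate: White plastic sample crate full of bottles, fixed, 340 mm (x) by 270 mm (y), 190 mm high, walls 12 mm thick. Origin: centre of its underside. Its -y wall faces the slotted block and takes the hook. Inside this wall there is a free gap of 50 mm.
- rim (a point): Middle of the top edge of the crate's -y wall, at mid-thickness (wall 12 mm), 190 mm above the table; axes as the crate, x along the wall. The hook's upper bar is to rest on this edge, within 150 mm of this point along x, shank outside (to -y).
- blank: White blank plate without hole, 76 x 4 x 50 mm, standing in the second slot. Leave alone. Origin: middle of its bottom edge.
- bottle_a: Capped sample bottle, 42 mm square, 95 mm high, origin under its centre. Leave alone.
- bottle_b: Another such bottle. Leave alone.
- bottle_c: Another such bottle. Leave alone.
- bottle_d: Another such bottle. Leave alone.

How it is judged:
By the outcome, as a careful person would: the job done as asked, in the order asked, and still so for the second after the job is handed in, with the robot touching nothing.
It also fails if it takes over 72 s, if anything falls off the work surface, if the arm or the gripper's body presses on something with over 40 N, if the wrist force passes 120 N, or if a joint passes its speed limit or range.

## Working session

There is one attempt and no reset: what is moved stays moved. The work goes in short steps, Python scripts to look and compute and a tool call to move; the robot and the scene stay as the last step left them, time stands still between calls to the robot, and variables do not carry over. Pictures are saved under pics/ and viewed, at most 14 in all, crops included, and the job is handed in when it is done.

Besides the shell and the picture viewer there is one more tool, called after "Call:" as name(argument=value, ...), one argument or row to a line, values as JSON. apply_moves: Moves the arm, as the interface text tells. Its arguments: {"type":"object","properties":{"angular":{"type":"array"},"slide":{"type":"array"},"claw":{"type":"array"}},"required":["angular","slide","claw"]}

```bash
mkdir -p pics; python3 - <<'E'
from rig import r,get_image,camera_model,finder
import cv2,numpy as np
print(r.observe())
for c in("side","top"):
    im=get_image(c);cv2.imwrite(f"pics/{c}0.png",im[:,:,::-1])
    m=camera_model(c);print(c,{k:np.round(v,4).tolist() if k=="view" else v for k,v in m.items()})
    for n in("shook","grip","tip","park","stand","tag","window","crate","rim","blank","bottle_a"):
        print(n,[(np.round(d["xy"]).tolist(),round(d["conf"],2)) for d in finder.recognise(c,n)[:4]])
E
```

```text
{'t': 0.0, 'q': array([-1.33221665e+00,  3.26961751e-01, -1.93612787e-01,  1.05199715e+00,
       -7.71315367e-06,  1.43659321e+00]), 'qvel': array([-0.00122339, -0.00114701,  0.00061372, -0.00172348,  0.00076988,
       -0.00089172]), 'joint_efforts': array([ 1.06681033e-03, -4.43396437e+01,  2.62441564e+01,  1.54597376e-02,
       -1.63152872e-04, -1.57029120e-06]), 'position': array([ 200.17892785, -511.63552337,  230.48113983]), 'tcp_rot': array([-3.08543641e+00, -5.81852653e-01,  1.57483072e-04]), 'wrist_force': array([-0.38602644,  0.27492146, -0.03644436]), 'torque': array([ 0.02564683, -0.01334742,  0.02145293]), 'grasp_force': 0.0, 'opening': 85.36864680003784}
side {'fx': 466.0524160060915, 'fy': 466.0524160060915, 'cx': 277.75840183735147, 'cy': 216.24839205506873, 'view': [[0.9873, -0.1584, 0.0103, -561.5625], [0.0667, 0.4726, 0.8788, -139.7342], [-0.1441, -0.8669, 0.4771, -1310.9873], [0.0, 0.0, 0.0, 1.0]]}
shook [([254.0, 222.0], 0.6), ([354.0, 299.0], 0.26)]
grip [([252.0, 217.0], 0.47)]
tip []
park [([251.0, 240.0], 0.78)]
stand [([301.0, 308.0], 0.86), ([255.0, 224.0
[... 185 characters left out ...]
[([302.0, 297.0], 0.79)]
bottle_a [([320.0, 236.0], 0.74), ([253.0, 351.0], 0.74), ([356.0, 300.0], 0.66), ([345.0, 263.0], 0.57)]
top {'fx': 451.8793457326964, 'fy': 451.8793457326964, 'cx': 279.158319506428, 'cy': 211.72429453694127, 'view': [[0.014, -0.9999, -0.0058, -56.3489], [0.9956, 0.0134, 0.0929, -588.8897], [-0.0928, -0.0071, 0.9957, -1324.5727], [0.0, 0.0, 0.0, 1.0]]}
shook []
grip [([270.0, 242.0], 0.38)]
tip []
park [([265.0, 250.0], 0.57)]
stand [([351.0, 216.0], 0.92)]
tag [([344.0, 218.0], 0.69)]
window []
crate [([134.0, 206.0], 0.9)]
rim [([138.0, 204.0], 0.79), ([356.0, 212.0], 0.44)]
blank []
bottle_a [([264.0, 178.0], 0.82), ([413.0, 262.0], 0.72), ([367.0, 177.0], 0.7)]
```

```bash
python3 - <<'E'
import cv2
a=cv2.imread("pics/side0.png")[130:390,160:420];b=cv2.imread("pics/top0.png")[100:330,60:440]
cv2.imwrite("pics/side0c.png",cv2.resize(a,None,fx=2.3,fy=2.3,interpolation=cv2.INTER_CUBIC))
cv2.imwrite("pics/top0c.png",cv2.resize(b,None,fx=2.1,fy=2.1,interpolation=cv2.INTER_CUBIC))
E
```

```text
(no output)
```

View pics/side0c.png

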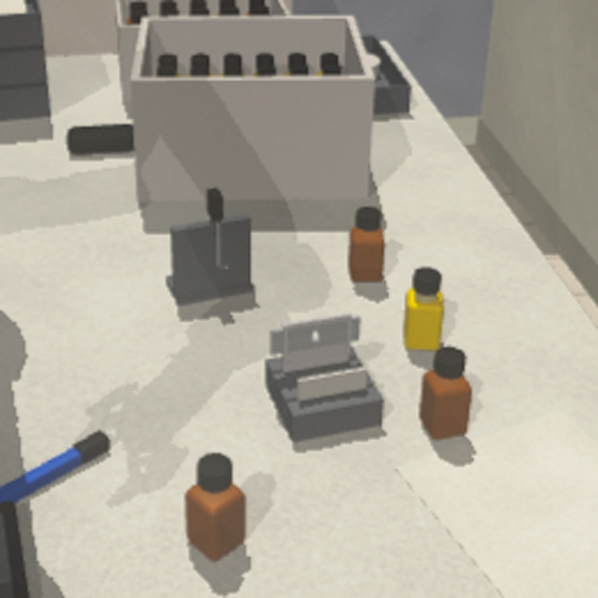

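View pics/top0c.png

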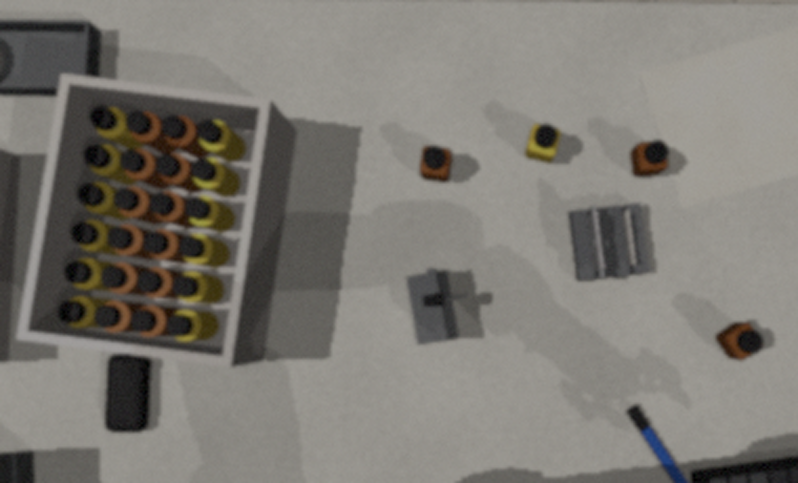

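The side view shows the hook parked, with its grip near (214,203) in the crop. The tag's hole is at (315,336), a bit left of or near the strip's middle. The top view shows the crate's -y wall from (270,103) to (232,362), the block corners (570,211), (650,205), (655,272), (578,280), and the grip near (437,299).

```bash
cat > h.py <<'E'
import numpy as np
from rig import r,get_image,camera_model,finder
from scipy.spatial.transform import Rotation as R
def ray(m,u,v):
    V=np.array(m["view"]);d=np.array([(u-m["cx"])/m["fx"],-(v-m["cy"])/m["fy"],-1.])
    return -V[:3,:3].T@V[:3,3],V[:3,:3].T@d
def atz(m,u,v,z):
    o,d=ray(m,u,v);return o+d*(z-o[2])/d[2]
def proj(m,p):
    V=np.array(m["view"]);c=V[:3,:3]@np.asarray(p,float)+V[:3,3]
    return np.array([m["cx"]+m["fx"]*c[0]/-c[2],m["cy"]-m["fy"]*c[1]/-c[2]])
def tri(rays):
    A=0;b=0
    for o,d in rays:
        d=d/np.linalg.norm(d);P=np.eye(3)-np.outer(d,d);A=A+P;b=b+P@o
    return np.linalg.solve(A,b)
def tool(p,yaw=None):
    "shift in move units from TCP to world point p"
    s=r.observe();Rm=R.from_rotvec(s["tcp_rot"]);return Rm.inv().apply(np.array(p)-s["position"])/30
E
python3 - <<'E'
from h import *
t=camera_model("top");s=camera_model("side")
T=lambda x,y:(60+x/2.1,100+y/2.1)
S=lambda x,y:(160+x/2.3,130+y/2.3)
for n,x,y,z in [("rimA",270,103,190),("rimB",232,362,190),("st",570,211,35),("st",650,205,35),("st",655,272,35),("st",578,280,35),("parktopA",440,272,100),("parktopB",455,338,100),("grip",437,299,135)]:
    print(n,atz(t,*T(x,y),z).round())
for n,x,y,z in [("rimA",371,78,190),("rimB",135,82,190),("pk",171,229,100),("pk",250,219,100),("st",293,438,0),("st",381,428,0),("tagtop",273,328,96),("tagtop",357,318,96),("hole",315,336,75),("striptip",272,342,75),("striptip",360,328,75)]:
    print("side",n,atz(s,*S(x,y),z).round())
print("grip tri",tri([ray(t,*T(437,299)),ray(s,*S(214,200))]).round())
w=camera_model("wrist");V=np.array(w["view"]);st=r.observe()
Rm=R.from_rotvec(st["tcp_rot"])
print("cam in tool",Rm.inv().apply(-V[:3,:3].T@V[:3,3]-st["position"]).round(), (Rm.inv().as_matrix()@V[:3,:3].T).round(2), w["fx"],w["cx"],w["cy"])
print(Rm.as_matrix().round(3))
E
```

```text
rimA [739. 195. 190.]
rimB [412. 231. 190.]
st [ 625. -204.   35.]
st [ 635. -317.   35.]
st [ 540. -324.   35.]
st [ 527. -215.   35.]
parktopA [532. -22. 100.]
parktopB [444. -44. 100.]
grip [495. -20. 135.]
side rimA [739. 193. 190.]
side rimB [413. 222. 190.]
side pk [440. -31. 100.]
side pk [538. -20. 100.]
side st [ 542. -311.    0.]
side st [ 637. -309.    0.]
side tagtop [ 531. -246.   96.]
side tagtop [ 622. -241.   96.]
side hole [ 578. -238.   75.]
side striptip [ 530. -242.   75.]
side striptip [ 629. -231.   75.]
grip tri [495. -20. 130.]
cam in tool [  70.   -1. -143.] [[ 0.    0.96  0.28]
 [ 1.   -0.   -0.  ]
 [-0.    0.28 -0.96]] 299.7138932287679 269.7060897191134 204.23403912189394
[[ 0.931  0.364  0.   ]
 [ 0.364 -0.931 -0.   ]
 [ 0.     0.    -1.   ]]
```

```bash
cat >> h.py <<'E'
def Rt(yaw,tilt=0):
    "tool x along (horizontal) yaw dir [deg]; tilt swings tool z away from x"
    a,b=np.radians(yaw),np.radians(tilt);u=np.array([np.cos(a),np.sin(a),0]);k=np.array([0,0,1.])
    x=u*np.cos(b)-k*np.sin(b);z=-u*np.sin(b)-k*np.cos(b);return R.from_matrix(np.c_[x,np.cross(z,x),z])
def go(p,Rg):
    s=r.observe();Rm=R.from_rotvec(s["tcp_rot"])
    print("ang",(np.degrees((Rm.inv()*Rg).as_rotvec())/5).round(2).tolist(),"slide",(Rm.inv().apply(np.array(p)-s["position"])/30).round(3).tolist())
def mv(dp):
    s=r.observe();print("slide",(R.from_rotvec(s["tcp_rot"]).inv().apply(np.array(dp))/30).round(3).tolist())
E
python3 - <<'E'
from h import *
go([578,-177,175],Rt(96,29))
E
```

```text
ang [-3.77, -4.95, -14.59] slide [15.794, -5.822, 1.877]
```

Call:
apply_moves(
  angular=[
    [-1.9,-2.5,-7.3],
    [-1.9,-2.5,-7.3],
    [-1.9,-2.5,-7.3],
    [-1.9,-2.5,-7.3],
    [-3.77,-4.95,-14.59],
    [-3.77,-4.95,-14.59],
    [-3.77,-4.95,-14.59],
    [-3.77,-4.95,-14.59],
    [-3.77,-4.95,-14.59],
    [-3.77,-4.95,-14.59],
    [-3.77,-4.95,-14.59],
    [-3.77,-4.95,-14.59],
  ],
  slide=[
    [8,-2.9,0.5],
    [8,-2.9,0.5],
    [8,-2.9,0.5],
    [8,-2.9,0.5],
    [15.8,-5.8,1.9],
    [15.8,-5.8,1.9],
    [15.8,-5.8,1.9],
    [15.8,-5.8,1.9],
    [15.8,-5.8,1.9],
    [15.8,-5.8,1.9],
    [15.8,-5.8,1.9],
    [15.8,-5.8,1.9],
  ],
  claw=[85,85,85,85,85,85,85,85,85,85,85,85],
)

```text
t: 2.2
position: [572.1, -180.0, 174.4]
tcp_rot: [1.818, 2.032, -0.473]
wrist_force: [0.7, -0.7, 0.0]
opening: 84.8
grasp_force: 0.0
```

```bash
python3 - <<'E'
from h import *
go([578,-177,175],Rt(96,29))
E
```

```text
ang [0.01, 0.01, 0.07] slide [0.06, 0.206, -0.055]
```

```bash
python3 - <<'E'
from h import *
import cv2
m=camera_model("wrist");im=get_image("wrist");cv2.imwrite("pics/w1.png",im[:,:,::-1])
np.save("w1.npy",dict(m),allow_pickle=True)
for n in("tag","window"):print(n,[(np.round(d["xy"],1).tolist(),round(d["conf"],2)) for d in finder.recognise("wrist",n)[:2]])
E
```

```text
tag [([272.9, 195.9], 0.72)]
window [([273.0, 197.0], 0.65)]
```

View pics/w1.png

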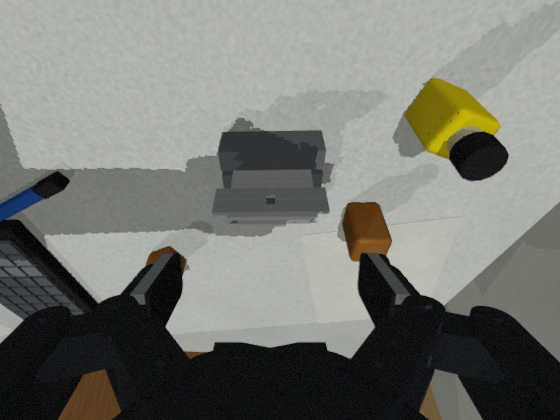

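The wrist view, upside down from the +y side, shows the strip from column 213 to 329 near row 200, and the hole at (270,200). Next I'll zoom in for precision.

```bash
python3 - <<'E'
import cv2
a=cv2.imread("pics/w1.png")[125:230,200:340]
cv2.imwrite("pics/w1c.png",cv2.convertScaleAbs(cv2.resize(a,None,fx=5.6,fy=5.6,interpolation=cv2.INTER_CUBIC),alpha=1.5))
E
```

```text
(no output)
```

View pics/w1c.png

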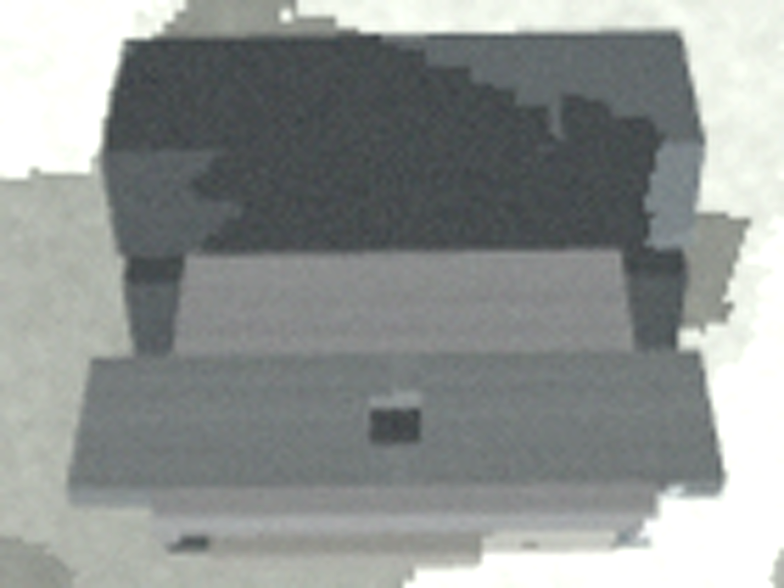

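The crop shows the hole clearly: columns 369–421, rows 393–442. The strip corners are (92,357), (700,352), (70,490) and (722,490), and the block's front top edge runs from (105,150) to (703,150).

```bash
python3 - <<'E'
from h import *
m=np.load("w1.npy",allow_pickle=True).item()
W=lambda x,y:(200+x/5.6,125+y/5.6)
for n,x,y,z in [("blkTopA",105,150,35),("blkTopB",703,150,35),("b0A",127,40,0),("b0B",682,33,0),("sbA",92,357,60),("sbB",700,352,60),("stA",70,490,90),("stB",722,490,90),("hole",395,418,75),("holeL",369,418,75),("holeR",421,418,75)]:
    print(n,atz(m,*W(x,y),z).round(1))
go([495,-20,230],Rt(98))
E
```

```text
blkTopA [ 527.8 -216.8   35. ]
blkTopB [ 626.3 -205.6   35. ]
b0A [ 527.5 -217.6    0. ]
b0B [ 626.8 -204.8    0. ]
sbA [ 528.5 -240.5   60. ]
sbB [ 628.1 -228.    60. ]
stA [ 529.  -240.7   90. ]
stB [ 627.9 -229.3   90. ]
hole [ 578.2 -234.3   75. ]
holeL [ 574.1 -234.8   75. ]
holeR [ 582.3 -233.8   75. ]
ang [-0.1, 5.79, -0.34] slide [4.014, -2.029, -4.335]
```

Call:
apply_moves(
  angular=[
    [-0.1,5.8,-0.3],
    [-0.1,5.8,-0.3],
    [-0.1,5.8,-0.3],
    [-0.1,5.8,-0.3],
    [-0.1,5.8,-0.3],
    [-0.1,5.8,-0.3],
    [-0.1,5.8,-0.3],
  ],
  slide=[
    [4.0,-2.0,-4.3],
    [4.0,-2.0,-4.3],
    [4.0,-2.0,-4.3],
    [4.0,-2.0,-4.3],
    [4.0,-2.0,-4.3],
    [4.0,-2.0,-4.3],
    [4.0,-2.0,-4.3],
  ],
  claw=[85,85,85,60,60,60,60],
)

```text
t: 2.93
position: [494.8, -23.9, 230.9]
tcp_rot: [2.069, 2.36, 0.002]
wrist_force: [-0.1, -0.2, -0.9]
opening: 60.2
grasp_force: 0.0
```

```bash
python3 - <<'E'
from h import *
import cv2
print(r.observe()["position"])
m=camera_model("wrist");im=get_image("wrist")
np.save("w2.npy",dict(m),allow_pickle=True)
c=proj(m,[495,-20,120]).astype(int);print(c)
x0,y0=max(c[0]-100,0),max(c[1]-75,0);print(x0,y0)
cv2.imwrite("pics/w2c.png",cv2.convertScaleAbs(cv2.resize(im[y0:y0+150,x0:x0+200,::-1],None,fx=4,fy=4,interpolation=cv2.INTER_CUBIC),alpha=1.6))
E
```

```text
[494.75443597 -23.91971865 230.87823243]
[270 197]
170 122
```

View pics/w2c.png

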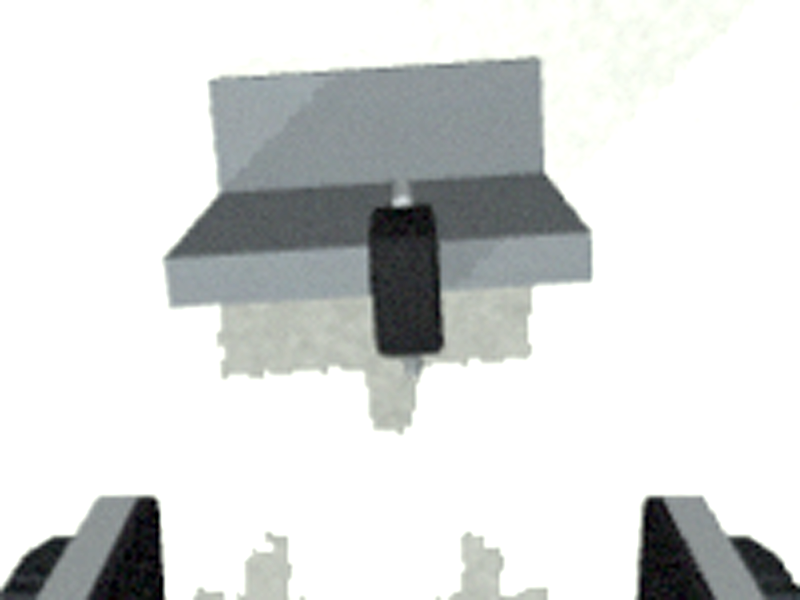

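The view shows the plate top with corners (163,258), (590,230), (590,280) and (172,305), and the grip's top face with corners (370,237), (438,233), (443,350) and (378,355).

```bash
python3 - <<'E'
from h import *
m=np.load("w2.npy",allow_pickle=True).item()
W=lambda x,y:(170+x/4,122+y/4)
P=[atz(m,*W(x,y),100) for x,y in[(163,258),(590,230),(590,280),(172,305)]]
G=[atz(m,*W(x,y),139) for x,y in[(370,237),(438,233),(443,350),(378,355)]]
print(np.round(P,1),np.mean(P,0));print(np.round(G,1),np.mean(G,0))
a=lambda v:np.degrees(np.arctan2(v[1],v[0]))
print(a(P[1]-P[0]),a(P[2]-P[3]),a(G[1]-G[0]),a(G[2]-G[3]),a(G[0]-G[3])-90,a(G[1]-G[2])-90)
c=np.mean(G,0)
go([c[0],c[1],110],Rt(97))
E
```

```text
[[438.8 -22.3 100. ]
 [536.7  -2.7 100. ]
 [538.8 -14.5 100. ]
 [441.8 -33.4 100. ]] [489.00986014 -18.22485216 100.        ]
[[ 4.859e+02 -2.800e+00  1.390e+02]
 [ 4.993e+02 -3.000e-01  1.390e+02]
 [ 5.037e+02 -2.430e+01  1.390e+02]
 [ 4.906e+02 -2.710e+01  1.390e+02]] [494.90419404 -13.63953315 139.        ]
11.339332935904023 11.037907200622085 10.941543929909198 12.104270660343069 10.971853140963503 10.472029904290878
ang [0.03, 0.01, 0.1] slide [0.347, 0.033, 4.011]
```

```bash
python3 - <<'E'
from h import *
go([494.9,-13.6,110],Rt(101))
E
```

```text
ang [0.03, 0.02, -0.7] slide [0.348, 0.033, 4.011]
```

Call:
apply_moves(
  angular=[
    [0,0,-0.7],
    [0,0,-0.7],
    [0,0,-0.7],
    [0,0,-0.7],
    [0,0,-0.7],
    [0,0,-0.7],
    [0,0,-0.7],
  ],
  slide=[
    [0.35,0.03,1.0],
    [0.35,0.03,2.0],
    [0.35,0.03,3.0],
    [0.35,0.03,3.6],
    [0.35,0.03,4.0],
    [0.35,0.03,4.0],
    [0.35,0.03,4.0],
  ],
  claw=[60,60,60,60,60,60,60],
)

```text
t: 3.57
position: [494.1, -12.9, 109.2]
tcp_rot: [-1.998, -2.424, 0.0]
wrist_force: [0.4, 0.3, 1.1]
opening: 60.4
grasp_force: 0.0
```

Call:
apply_moves(
  angular=[
    [0,0,0],
    [0,0,0],
    [0,0,0],
    [0,0,0],
    [0,0,0],
    [0,0,0],
    [0,0,0],
    [0,0,0],
    [0,0,0],
    [0,0,0],
  ],
  slide=[
    [0,0,0],
    [0,0,0],
    [0,0,0],
    [0,0,0],
    [0,0,0],
    [0,0,0],
    [0,0,0],
    [0,0,0],
    [0,0,0],
    [0,0,0],
  ],
  claw=[40,25,12,10,8,8,8,8,8,8],
)

```text
t: 4.4
position: [495.5, -12.4, 111.0]
tcp_rot: [1.995, 2.423, 0.003]
wrist_force: [0.4, 0.5, 6.7]
opening: 13.3
grasp_force: 61.3
```

Call:
apply_moves(
  angular=[
    [0,0,0],
    [0,0,0],
    [0,0,0],
    [0,0,0],
    [0,0,0],
  ],
  slide=[
    [0,0,-0.5],
    [0,0,-1.0],
    [0,0,-2.0],
    [0,0,-3.0],
    [0,0,-3.0],
  ],
  claw=[8,8,8,8,8],
)

```text
t: 4.82
position: [497.3, -12.7, 205.0]
tcp_rot: [1.992, 2.419, 0.008]
wrist_force: [1.6, 0.5, -0.9]
opening: 12.8
grasp_force: 60.5
```

```bash
python3 - <<'E'
from h import *
import cv2
o=r.observe();print(o["position"],o["tcp_rot"],o["wrist_force"],o["opening"])
go([0,0,0],Rt(101))
for c in("side","wrist"):
    im=get_image(c);m=camera_model(c);np.save(f"{c}3.npy",dict(m),allow_pickle=True);cv2.imwrite(f"pics/{c}3.png",im[:,:,::-1])
print(m)
m=np.load("side3.npy",allow_pickle=True).item();p=o["position"]
u=np.array([-np.sin(np.radians(11)),np.cos(np.radians(11)),0])
for n,a,b in[("tip",-42,-52.7),("shankbot",-12,-70),("gripTop",0,29)]:print(n,proj(m,p+u*a+[0,0,b]))
x0,y0=proj(m,p).astype(int)-[50,38];print(x0,y0)
a=cv2.imread("pics/side3.png")[y0:y0+75,x0:x0+100]
b=cv2.imread("pics/wrist3.png")
cv2.imwrite("pics/s3c.png",np.vstack([cv2.resize(a,(400,300),interpolation=cv2.INTER_CUBIC),cv2.resize(b,(400,300))]))
E
```

```text
[497.31529844 -12.7289673  205.03320909] [1.99206454 2.41946409 0.00784973] [ 1.62114455  0.4966662  -0.92594994] 12.84553150853686
ang [0.1, 0.03, 0.01] slide [3.617, -16.246, 6.684]
{'fx': 299.7138932287679, 'fy': 299.7138932287679, 'cx': 269.7060897191134, 'cy': 204.23403912189394, 'view': array([[ 9.81258306e-01,  1.92672299e-01,  3.08580468e-03,
        -4.83644522e+02],
       [-1.84243071e-01,  9.42779773e-01, -2.77886290e-01,
         1.30285823e+02],
       [-5.64502244e-02,  2.72109692e-01,  9.60609019e-01,
        -3.19146894e+02],
       [ 0.00000000e+00,  0.00000000e+00,  0.00000000e+00,
         1.00000000e+00]])}
tip [258.39503706 215.39006413]
shankbot [255.11693919 216.01095009]
gripTop [253.29514648 181.82034747]
203 153
```

View pics/s3c.png

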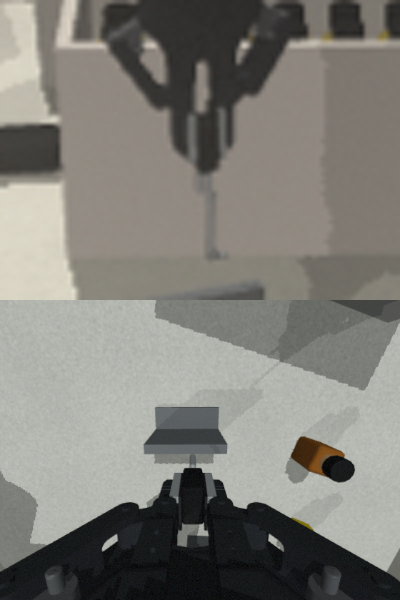

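```bash
cat >> h.py <<'E'
Hm=np.array([578.4,-236.3,75.]);U=np.array([-np.sin(np.radians(6.7)),np.cos(np.radians(6.7)),0]);K=np.array([0,0,1.]);X=np.cross(U,K)
D=-np.cos(np.radians(30))*U+.5*K
OFF=-42.5*U-52.7*K  # tip minus TCP
def st():
    o=r.observe();t=o["position"]+R.from_rotvec(o["tcp_rot"]).apply([-42.5,0,52.7]);d=t-Hm
    print("tip rel: x %.1f y %.1f z %.1f"%(d@X,d@U,d[2]),"F",o["wrist_force"].round(1),"g",round(o["grasp_force"],1));return o
E
python3 - <<'E'
from h import *
p=Hm-25*D-OFF
print(p);go(p+[0,0,75],Rt(96.7))
E
```

```text
[ 570.91549812 -172.58747207  115.2       ]
ang [0.04, 0.01, 0.87] slide [-5.725, 1.454, 0.368]
```

Call:
apply_moves(
  angular=[
    [0.04,0,0.87],
    [0.04,0,0.87],
    [0.04,0,0.87],
    [0.04,0,0.87],
    [0.04,0,0.87],
    [0.04,0,0.87],
    [0.04,0,0.87],
    [0.04,0,0.87],
  ],
  slide=[
    [-1,0.25,0.05],
    [-2,0.5,0.1],
    [-3,0.75,0.2],
    [-4,1,0.25],
    [-5,1.25,0.3],
    [-5.72,1.45,0.37],
    [-5.72,1.45,0.37],
    [-5.72,1.45,0.37],
  ],
  claw=[8,8,8,8,8,8,8,8],
)

```text
t: 5.58
position: [569.1, -172.8, 186.7]
tcp_rot: [-2.086, -2.342, 0.004]
wrist_force: [-0.0, 0.2, -0.6]
opening: 12.7
grasp_force: 60.5
```

```bash
python3 - <<'E'
from h import *
st();p=Hm-25*D-OFF
go(p,Rt(96.7))
E
```

```text
tip rel: x -2.2 y 21.8 z 58.9 F [-0.   0.2 -0.6] g 60.5
ang [-0.06, -0.03, -0.02] slide [-0.006, 0.074, 2.384]
```

Call:
apply_moves(
  angular=[
    [0,0,0],
    [0,0,0],
    [0,0,0],
    [0,0,0],
    [0,0,0],
    [0,0,0],
  ],
  slide=[
    [0,0.07,0.8],
    [0,0.07,1.6],
    [0,0.07,2.2],
    [0,0.07,2.38],
    [0,0.07,2.38],
    [0,0.07,2.38],
  ],
  claw=[8,8,8,8,8,8],
)

```text
t: 6.08
position: [571.8, -171.3, 117.9]
tcp_rot: [-2.085, -2.347, 0.002]
wrist_force: [-0.6, 0.7, 0.1]
opening: 12.9
grasp_force: 60.5
```

```bash
python3 - <<'E'
from h import *
import cv2
for i in range(4):
    o=st();im=get_image("wrist" if i<2 else "side")
    if i==0: w=im
m=camera_model("wrist");cv2.imwrite("pics/w4.png",w[:,:,::-1]);cv2.imwrite("pics/s4.png",im[:,:,::-1])
p=o["position"];print(p,proj(m,Hm),proj(m,p+OFF))
s=camera_model("side");print("side hole,tip",proj(s,Hm),proj(s,p+OFF))
x0,y0=proj(s,Hm).astype(int)-[40,50];print(x0,y0)
cv2.imwrite("pics/c4.png",np.hstack([cv2.resize(im[y0:y0+75,x0:x0+75,::-1],(400,400),interpolation=cv2.INTER_CUBIC),cv2.convertScaleAbs(cv2.resize(w[150:350,170:370,::-1],(400,400)),alpha=1.6)]))
E
```

```text
tip rel: x 0.9 y 22.8 z -9.8 F [-0.6  0.7  0.1] g 60.5
tip rel: x 1.7 y 22.3 z -9.0 F [ 0.2 -1.3 -0.9] g 60.5
tip rel: x 2.1 y 21.9 z -8.6 F [ 0.3 -0.2 -1.7] g 60.5
tip rel: x 2.1 y 21.7 z -8.5 F [ 0.   0.  -0.4] g 60.5
[ 572.97886348 -172.22089461  119.15018248] [267.47884794 311.35061334] [270.39305986 278.53926821]
side hole,tip [297.03008643 275.60341237] [295.06600298 273.33918945]
257 225
```

View pics/c4.png

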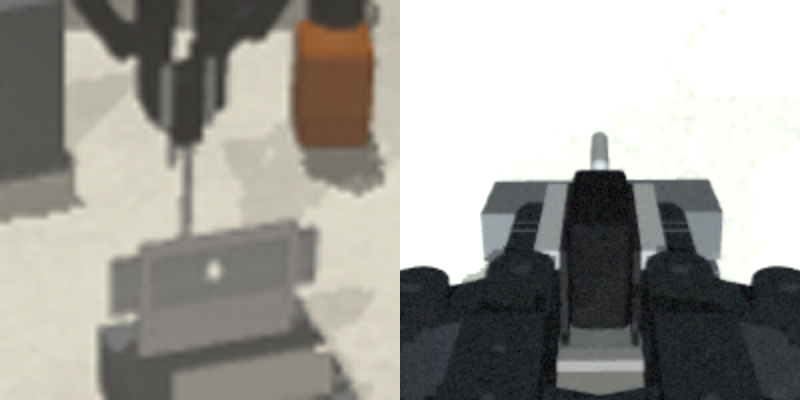

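The side crop shows the shank going down at column 187, just left of the hole at (213,270). The wrist crop shows the grip centred in the fingers.

```bash
python3 - <<'E'
from h import *
import cv2
o=st();s=camera_model("side");p=o["position"];Rm=R.from_rotvec(o["tcp_rot"])
for z in (20,30,40,50):print("pred shank",z,proj(s,p+Rm.apply([-12.5,0,z])))
g=cv2.cvtColor(cv2.imread("pics/s4.png"),cv2.COLOR_BGR2GRAY).astype(int)
for y in range(254,271,2):print(y,g[y,284:302])
print(g[272:280,290:304])
E
```

```text
tip rel: x 2.1 y 21.6 z -8.6 F [-0.3 -0.5 -0.6] g 60.5
pred shank 20 [291.84795488 256.18836487]
pred shank 30 [291.75335143 259.46940318]
pred shank 40 [291.65950146 262.72430961]
pred shank 50 [291.56639599 265.9533951 ]
254 [212 211 209 208 161 125 163 150 125 191 208 207 208 208 209 192 186 186]
256 [210 208 212 213 186 175 200 154 120 191 210 209 208 208 208 208 193 189]
258 [213 212 211 212 211 211 210 152 120 188 207 207 209 210 208 206 207 198]
260 [209 210 210 211 211 213 214 156 134 194 211 211 212 213 212 210 211 211]
262 [208 211 213 214 214 214 182 138 133 198 214 214 214 214 215 214 213 207]
264 [217 216 216 214 214 214 188 142 131 199 216 214 213 214 213 213 213 214]
266 [214 214 216 215 212 214 191 142 134 197 213 212 213 211 210 212 212 213]
268 [214 214 215 215 214 210 184 140 146 191 197 198 184 166 160 148 133 129]
270 [166 161 162 149 132 129 131 132 132 132 132 132 131 131 131 129 129 130]
[[124 123 122 121 118 116 118 120 120 119 117 119 118 118]
 [116 117 117 117 118 117 127 134 121 117 117 118 118 117]
 [118 118 119 117 117 122 165 178 133 116 118 118 119 118]
 [118 119 119 120 119 135 195 209 154 122 119 120 120 120]
 [120 120 120 121 119 136 186 200 150 121 121 121 120 120]
 [120 121 122 122 120 133 144 152 125 118 118 119 119 118]
 [121 121 121 119 119 118 118 118 120 118 119 119 118 118]
 [119 120 118 119 119 119 117 121 119 119 119 120 120 119]]
```

Call:
apply_moves(
  angular=[
    [0,0,0],
    [0,0,0],
    [0,0,0],
    [0,0,0],
    [0,0,0],
  ],
  slide=[
    [0,-0.07,0.13],
    [0,-0.07,0.13],
    [0,-0.07,0.13],
    [0,-0.07,0.13],
    [0,-0.07,0.13],
  ],
  claw=[8,8,8,8,8],
)

```text
t: 6.7
position: [570.1, -172.5, 113.9]
tcp_rot: [-2.087, -2.347, 0.002]
wrist_force: [-0.6, 0.0, -0.8]
opening: 13.0
grasp_force: 60.5
```

```bash
python3 - <<'E'
from h import *
o=st();go(o["position"],Rt(96.7))
E
```

```text
tip rel: x -0.9 y 21.9 z -13.8 F [-0.6  0.  -0.8] g 60.5
ang [-0.02, 0.0, 0.0] slide [0.0, 0.0, 0.0]
```

Call:
apply_moves(
  angular=[
    [0,0,0],
    [0,0,0],
    [0,0,0],
    [0,0,0],
    [0,0,0],
    [0,0,0],
    [0,0,0],
  ],
  slide=[
    [-0.13,0.01,-0.08],
    [-0.26,0.01,-0.16],
    [-0.39,0.01,-0.24],
    [-0.5,0.01,-0.31],
    [-0.5,0.01,-0.31],
    [-0.5,0.01,-0.31],
    [-0.5,0.01,-0.31],
  ],
  claw=[8,8,8,8,8,8,8],
)

```text
t: 7.28
position: [572.0, -187.2, 123.1]
tcp_rot: [-2.087, -2.346, 0.002]
wrist_force: [-0.6, 0.2, -0.8]
opening: 13.1
grasp_force: 60.5
```

```bash
python3 - <<'E'
from h import *
import cv2
st();im=get_image("side");st();im=get_image("side");o=st()
s=camera_model("side");p=o["position"];Rm=R.from_rotvec(o["tcp_rot"])
for z in (30,40,50):print("pred shank",z,proj(s,p+Rm.apply([-12.5,0,z])).round(1))
g=cv2.cvtColor(im,cv2.COLOR_RGB2GRAY).astype(int)
for y in range(258,269,2):print(y,g[y,286:302])
print(g[272:280,290:304])
E
```

```text
tip rel: x -0.8 y 7.0 z -4.6 F [-0.6  0.2 -0.8] g 60.5
tip rel: x -0.8 y 7.1 z -4.7 F [-0.4 -0.1 -0.6] g 60.5
tip rel: x -0.8 y 7.2 z -4.8 F [ 0.4 -0.4  0.2] g 60.5
pred shank 30 [292.4 261.4]
pred shank 40 [292.3 264.7]
pred shank 50 [292.2 268. ]
258 [211 211 211 178 166 173 142 127 190 208 209 210 208 207 208 199]
260 [211 212 212 213 214 182 138 132 195 211 213 214 213 210 211 213]
262 [212 214 214 213 213 170 133 147 202 214 214 215 215 214 213 212]
264 [215 214 214 213 214 176 135 145 201 215 213 212 213 213 214 214]
266 [216 215 212 213 216 174 133 170 205 212 214 211 210 212 213 213]
268 [215 215 215 214 210 162 129 163 191 198 183 164 161 160 147 133]
[[128 125 123 121 118 116 119 120 120 118 116 118 119 118]
 [117 118 117 117 117 118 123 131 126 120 118 118 118 118]
 [119 118 117 119 117 117 152 174 146 121 118 119 119 118]
 [119 118 119 119 118 118 181 206 153 120 119 118 120 119]
 [120 119 120 119 120 117 137 187 152 122 120 120 120 119]
 [120 120 120 120 120 118 109 145 137 122 119 118 118 119]
 [121 120 121 119 120 119 116 118 119 119 119 118 118 118]
 [119 119 118 119 119 119 118 120 120 118 119 119 119 119]]
```

Call:
apply_moves(
  angular=[
    [0,0,0],
    [0,0,0],
    [0,0,0],
    [0,0,0],
    [0,0,0],
    [0,0,0],
  ],
  slide=[
    [0,0.03,-0.02],
    [-0.08,0.03,-0.07],
    [-0.16,0.03,-0.11],
    [-0.24,0.03,-0.16],
    [-0.32,0.03,-0.21],
    [-0.32,0.03,-0.21],
  ],
  claw=[8,8,8,8,8,8],
)

```text
t: 7.88
position: [574.5, -197.4, 129.9]
tcp_rot: [-2.088, -2.347, 0.002]
wrist_force: [0.6, 0.0, -0.8]
opening: 12.8
grasp_force: 60.5
```

```bash
python3 - <<'E'
from h import *
st()
E
```

```text
tip rel: x 0.6 y -3.5 z 2.2 F [ 0.6  0.  -0.8] g 60.5
```

Call:
apply_moves(
  angular=[
    [0,0,0],
    [0,0,0],
    [0,0,0],
    [0,0,0],
    [0,0,0],
    [0,0,0],
    [0,0,0],
  ],
  slide=[
    [-0.08,-0.01,-0.045],
    [-0.16,-0.02,-0.09],
    [-0.24,-0.02,-0.135],
    [-0.32,-0.02,-0.18],
    [-0.4,-0.02,-0.225],
    [-0.45,-0.02,-0.25],
    [-0.45,-0.02,-0.25],
  ],
  claw=[8,8,8,8,8,8,8],
)

```text
t: 8.47
position: [575.3, -210.6, 137.2]
tcp_rot: [-2.088, -2.347, 0.002]
wrist_force: [0.2, 0.3, 0.2]
opening: 12.5
grasp_force: 60.5
```

```bash
python3 - <<'E'
from h import *
import cv2
st();im=get_image("side");st()
cv2.imwrite("pics/c5.png",cv2.resize(im[230:300,257:332,::-1],(600,560),interpolation=cv2.INTER_CUBIC))
E
```

```text
tip rel: x -0.2 y -16.6 z 9.5 F [0.2 0.3 0.2] g 60.5
tip rel: x -0.3 y -16.4 z 9.3 F [ 0.   0.1 -0.1] g 60.5
```

View pics/c5.png

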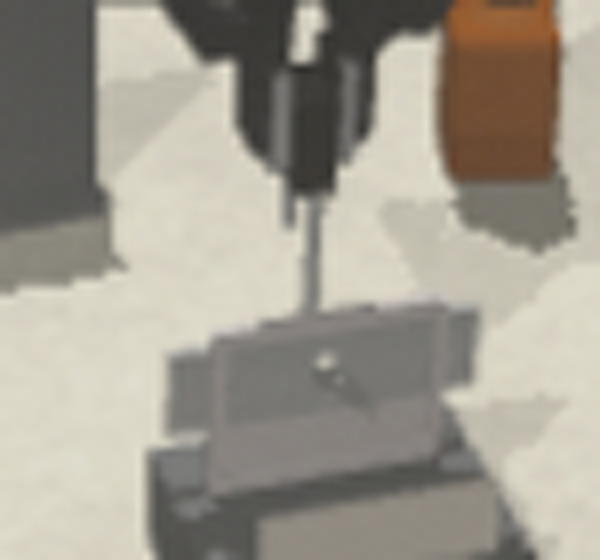

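The tip protrudes through the hole at (325,365) in the crop, so the hook is in. I'll advance a little more, then lift gently.

Call:
apply_moves(
  angular=[
    [0,0,0],
    [0,0,0],
    [0,0,0],
    [0,0,0],
    [0,0,0],
    [0,0,0],
    [0,0,0],
    [0,0,0],
  ],
  slide=[
    [-0.07,0.01,-0.04],
    [-0.14,0.01,-0.08],
    [-0.14,0.01,-0.14],
    [-0.14,0.01,-0.2],
    [-0.14,0.01,-0.26],
    [-0.14,0.01,-0.32],
    [-0.14,0.01,-0.38],
    [-0.14,0.01,-0.44],
  ],
  claw=[8,8,8,8,8,8,8,8],
)

```text
t: 9.18
position: [575.8, -214.1, 150.1]
tcp_rot: [-2.086, -2.347, 0.002]
wrist_force: [-0.7, -0.6, -1.6]
opening: 12.9
grasp_force: 60.4
```

```bash
python3 - <<'E'
from h import *
st()
E
```

```text
tip rel: x -0.1 y -20.1 z 22.4 F [-0.7 -0.6 -1.6] g 60.4
```

Call:
apply_moves(
  angular=[
    [0,0,0],
    [0,0,0],
    [0,0,0],
    [0,0,0],
    [0,0,0],
    [0,0,0],
    [0,0,0],
    [0,0,0],
    [0,0,0],
    [0,0,0],
    [0,0,0],
    [0,0,0],
  ],
  slide=[
    [0,0,-0.1],
    [0,0,-0.2],
    [0,0,-0.3],
    [0,0,-0.4],
    [0,0,-0.5],
    [0,0,-0.65],
    [0,0,-0.8],
    [0,0,-1.0],
    [0,0,-1.2],
    [0,0,-1.5],
    [0,0,-1.7],
    [0,0,-1.7],
  ],
  claw=[8,8,8,8,8,8,8,8,8,8,8,8],
)

```text
t: 10.18
position: [577.0, -214.8, 203.2]
tcp_rot: [2.086, 2.346, -0.001]
wrist_force: [0.4, -0.9, -1.8]
opening: 13.1
grasp_force: 60.4
```

```bash
python3 - <<'E'
from h import *
import cv2
st();im=get_image("side");st()
cv2.imwrite("pics/c6.png",cv2.resize(im[210:310,250:350,::-1],(560,560),interpolation=cv2.INTER_CUBIC))
E
```

```text
tip rel: x 1.2 y -21.1 z 75.6 F [ 0.4 -0.9 -1.8] g 60.4
tip rel: x 0.8 y -20.8 z 74.7 F [-0.2 -0.7 -1.7] g 60.4
```

View pics/c6.png

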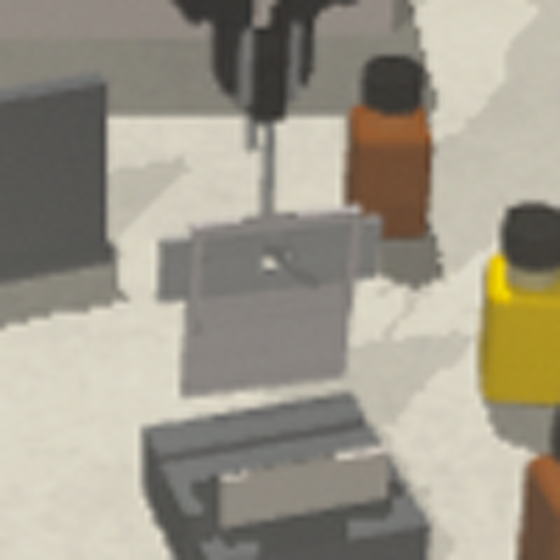

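The tag hangs clear of the block on the hook, with the blank plate undisturbed. I'll raise it and travel to the crate.

```bash
python3 - <<'E'
from h import *
o=st();go([577,-214,262],Rt(96.7));go([577,150,262],Rt(84.5))
E
```

```text
tip rel: x 0.8 y -20.8 z 74.7 F [-0.2 -0.7 -1.7] g 60.4
ang [-0.0, 0.01, 0.0] slide [0.016, 0.013, -1.99]
ang [0.0, 0.01, 2.44] slide [12.066, 1.432, -2.004]
```

Call:
apply_moves(
  angular=[
    [0,0,0],
    [0,0,0],
    [0,0,0],
    [0,0,0],
    [0,0,0],
    [0,0,0.1],
    [0,0,0.2],
    [0,0,0.3],
    [0,0,0.4],
    [0,0,0.5],
    [0,0,0.6],
    [0,0,0.7],
  ],
  slide=[
    [0,0,-0.3],
    [0,0,-0.7],
    [0,0,-1.1],
    [0.1,0.01,-1.5],
    [0.3,0.03,-1.8],
    [0.6,0.06,-2.0],
    [1.0,0.11,-2.0],
    [1.5,0.17,-2.0],
    [2.1,0.25,-2.0],
    [2.7,0.32,-2.0],
    [3.3,0.39,-2.0],
    [3.9,0.46,-2.0],
  ],
  claw=[8,8,8,8,8,8,8,8,8,8,8,8],
)

```text
t: 11.23
position: [575.7, -94.7, 260.9]
tcp_rot: [-2.157, -2.281, 0.002]
wrist_force: [-0.1, 0.2, -2.5]
opening: 13.1
grasp_force: 60.3
```

```bash
python3 - <<'E'
from h import *
o=r.observe();print(o["position"],o["wrist_force"]);go([577,150,262],Rt(84.5))
E
```

```text
[575.6505296  -94.72387333 260.9152663 ] [-0.09186849  0.1549704  -2.52630177]
ang [-0.03, -0.0, 1.74] slide [8.142, 0.498, -0.034]
```

Call:
apply_moves(
  angular=[
    [0,0,0.2],
    [0,0,0.4],
    [0,0,0.6],
    [0,0,0.8],
    [0,0,1.0],
    [0,0,1.2],
    [0,0,1.4],
    [0,0,1.6],
    [0,0,1.74],
    [0,0,1.74],
    [0,0,1.74],
    [0,0,1.74],
  ],
  slide=[
    [0.7,0.04,0],
    [1.5,0.1,0],
    [2.4,0.15,0],
    [3.3,0.2,0],
    [4.2,0.26,0],
    [5.1,0.31,0],
    [5.9,0.36,0],
    [6.6,0.4,0],
    [7.2,0.44,0],
    [7.6,0.47,0],
    [7.9,0.49,0],
    [8.1,0.5,0],
  ],
  claw=[8,8,8,8,8,8,8,8,8,8,8,8],
)

```text
t: 12.23
position: [577.2, 148.1, 260.9]
tcp_rot: [-2.323, -2.113, 0.003]
wrist_force: [-0.1, -0.2, -1.1]
opening: 12.7
grasp_force: 60.4
```

```bash
python3 - <<'E'
from h import *
import cv2
get_image("wrist");m=camera_model("wrist");o=r.observe();im=get_image("wrist");s=get_image("side")
np.save("w7.npy",dict(m),allow_pickle=True);print(o["position"],o["wrist_force"],R.from_rotvec(o["tcp_rot"]).as_matrix().round(3))
print(proj(m,[577,210,190]),proj(m,[500,217,190]),proj(m,[650,203,190]))
cv2.imwrite("pics/w7.png",im[:,:,::-1])
sc=cv2.resize(s[140:260,230:340,::-1],(385,420),interpolation=cv2.INTER_CUBIC)
cv2.imwrite("pics/c7.png",np.hstack([im[:,70:470,::-1],sc]))
E
```

```text
[577.20884628 148.54732342 260.88504131] [ 0.52024472 -0.07849268 -1.2609728 ] [[ 0.094  0.996 -0.002]
 [ 0.996 -0.094  0.   ]
 [ 0.    -0.002 -1.   ]]
[262.26908943 132.18463127] [151.31210471 132.51332629] [367.71525984 132.40731334]
```

View pics/c7.png

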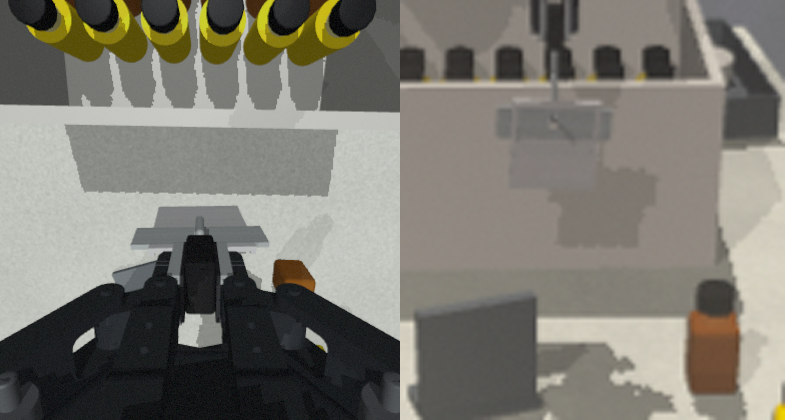

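The wrist view shows the rim as a bright band from about row 104–112 (inner edge) to 125–130 (outer edge). The side view shows the tag hanging in front of the wall.

```bash
python3 - <<'E'
from h import *
import cv2
m=np.load("w7.npy",allow_pickle=True).item()
g=cv2.GaussianBlur(cv2.cvtColor(cv2.imread("pics/w7.png"),cv2.COLOR_BGR2GRAY),(9,1),0).astype(int)
for c in (150,200,269,330,380):
    print(c,"rows95-136",g[95:137,c])
for pts in [[(150,0),(0,0)]]:pass
E
```

```text
150 rows95-136 [129 130 134 142 139 130 130 129 130 128 132 168 196 196 196 196 196 196
 196 197 196 196 196 196 196 196 196 195 195 182 136 137 138 137 136 136
 139 141 140 138 138 136]
200 rows95-136 [121 120 122 125 127 135 150 155 165 165 171 184 193 199 198 198 198 198
 198 197 198 198 198 198 197 197 197 197 197 196 178 138 137 136 135 136
 139 140 140 139 139 139]
269 rows95-136 [189 187 188 188 189 189 189 188 188 188 188 187 187 191 200 199 199 199
 199 199 199 199 199 199 199 199 199 200 200 199 199 190 152 138 138 139
 138 138 138 137 137 136]
330 rows95-136 [122 121 121 121 121 121 122 120 121 121 121 121 121 120 142 181 184 184
 184 184 184 183 184 184 184 183 183 184 183 183 183 182 177 149 137 139
 141 141 139 139 138 135]
380 rows95-136 [119 118 120 120 118 120 119 119 120 120 120 120 119 118 118 148 193 195
 195 195 195 194 195 195 195 195 195 194 194 195 195 194 195 186 152 139
 140 141 139 138 137 137]
```

```bash
python3 - <<'E'
from h import *
m=np.load("w7.npy",allow_pickle=True).item()
a=np.array([atz(m,c,v,190) for c,v in[(150,124.8),(200,125.8),(269,127.2),(330,128.5),(380,129.6)]])
b=np.array([atz(m,c,v,190) for c,v in[(150,106.5),(269,109),(330,110),(380,111)]])
k=np.polyfit(a[:,0],a[:,1],1);k2=np.polyfit(b[:,0],b[:,1],1)
print(np.degrees(np.arctan([k[0],k2[0]])),np.polyval(k,577),np.polyval(k2,577))
# target: bar level 10mm below TCP; wall centre at hook y 12 ~ tool x ~ 0 (inside of bend: 2.5..21.5)
yc=(np.polyval(k,577)+np.polyval(k2,577))/2;yaw=np.degrees(np.arctan((k[0]+k2[0])/2))
print(yc,yaw);go([577,yc,262],Rt(90+yaw))
o=r.observe();print(o["position"])
E
```

```text
[-6.51877422 -6.43258885] 213.4459647829781 225.65148493426028
219.5487248586192 -6.475685210459555
ang [-0.02, 0.01, 0.2] slide [2.412, -0.247, -0.038]
[577.44411575 146.80624741 260.91100204]
```

Call:
apply_moves(
  angular=[
    [0,0,0.1],
    [0,0,0.2],
    [0,0,0.2],
    [0,0,0.2],
    [0,0,0.2],
    [0,0,0.2],
    [0,0,0.2],
    [0,0,0.2],
    [0,0,0.2],
    [0,0,0.2],
    [0,0,0.2],
  ],
  slide=[
    [0.3,-0.03,0],
    [0.7,-0.07,0],
    [1.1,-0.11,0],
    [1.5,-0.15,0],
    [1.9,-0.2,0],
    [2.2,-0.23,0],
    [2.38,-0.25,0],
    [2.38,-0.25,0],
    [2.38,-0.25,0],
    [2.38,-0.25,0],
    [2.38,-0.25,0],
  ],
  claw=[8,8,8,8,8,8,8,8,8,8,8],
)

```text
t: 13.3
position: [576.9, 218.3, 261.0]
tcp_rot: [-2.344, -2.091, 0.003]
wrist_force: [-0.4, 0.7, -1.8]
opening: 12.9
grasp_force: 60.4
```

```bash
python3 - <<'E'
from h import *
import cv2
P=[]
for i in range(8):
    m=camera_model("wrist");im=get_image("wrist");P.append(r.observe()["position"])
p=np.mean(P,0);print(np.round(P[::2],1),p,np.std(P,0));go([577,220,262],Rt(83.5))
cv2.imwrite("pics/w8.png",im[:,:,::-1])
g=cv2.GaussianBlur(cv2.cvtColor(im,cv2.COLOR_RGB2GRAY),(9,1),0).astype(int)
for c in (150,380): print(c,g[170:235,c])
for y in(216,222):print(proj(m,[577,y,190]))
np.save("w8.npy",dict(m),allow_pickle=True)
E
```

```text
[[577.  218.3 261. ]
 [576.9 218.3 261. ]
 [576.9 218.5 261.1]
 [576.9 218.6 261.1]] [576.93611869 218.44863133 261.04691496] [0.02478884 0.13380272 0.01224713]
ang [-0.02, 0.01, -0.0] slide [0.045, -0.002, -0.032]
150 [104 108 123 138 142 143 143 143 143 143 143 144 143 143 143 142 143 143
 143 143 143 143 143 143 144 143 142 144 143 143 143 144 143 144 143 144
 164 205 216 216 216 216 216 216 216 216 216 216 216 216 216 216 215 213
 213 214 214 216 218 218 217 215 214 214 215]
380 [144 143 143 144 143 143 143 143 143 143 143 143 143 144 143 144 143 143
 144 143 143 143 143 143 143 143 144 143 143 143 144 144 144 143 143 143
 163 202 213 213 212 213 213 212 213 213 212 213 213 212 212 206 180 156
 156 155 155 157 156 152 152 154 154 153 153]
[271.23738356 218.82412374]
[270.34762928 211.29130704]
```

Call:
apply_moves(
  angular=[
    [0,0,0],
    [0,0,0],
    [0,0,0],
    [0,0,0],
    [0,0,0],
    [0,0,0],
    [0,0,0],
    [0,0,0],
  ],
  slide=[
    [0.04,0,0.2],
    [0.04,0,0.5],
    [0.04,0,0.8],
    [0.04,0,1.1],
    [0.04,0,1.3],
    [0.04,0,1.45],
    [0.04,0,1.55],
    [0.04,0,1.55],
  ],
  claw=[8,8,8,8,8,8,8,8],
)

```text
t: 14.37
position: [576.5, 219.9, 213.6]
tcp_rot: [-2.342, -2.091, 0.004]
wrist_force: [0.7, 0.9, -2.1]
opening: 12.7
grasp_force: 60.3
```

```bash
python3 - <<'E'
from h import *
import cv2
im=get_image("side");o=r.observe();print(o["position"],o["wrist_force"],o["torque"])
w=get_image("wrist");m=camera_model("wrist")
cv2.imwrite("pics/c9.png",np.hstack([w[100:380,90:450,::-1],cv2.resize(im[140:240,220:330,::-1],(308,280),interpolation=cv2.INTER_CUBIC)]))
E
```

```text
[576.83348043 219.97906772 214.23783013] [-0.08603777  1.06874022 -1.92238651] [ 0.06212343 -0.00628333 -0.05974037]
```

View pics/c9.png

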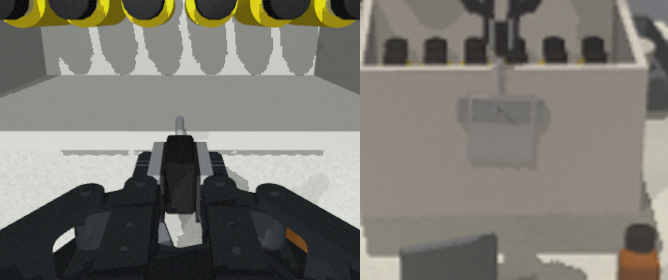

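The bend's end shows inside the wall at (180,122), beyond the inner rim edge at row 131. The tag is outside, and the forces are small. I'll lower it home.

Call:
apply_moves(
  angular=[
    [0,0,0],
    [0,0,0],
    [0,0,0],
    [0,0,0],
    [0,0,0],
    [0,0,0],
  ],
  slide=[
    [0,0,0.1],
    [0,0,0.2],
    [0,0,0.3],
    [0,0,0.4],
    [0,0,0.4],
    [0,0,0.4],
  ],
  claw=[8,8,8,8,8,8],
)

```text
t: 14.97
position: [576.7, 220.0, 202.2]
tcp_rot: [-2.343, -2.091, 0.003]
wrist_force: [-0.8, -0.0, -1.4]
opening: 12.7
grasp_force: 60.3
```

Call:
apply_moves(
  angular=[
    [0,0,0],
    [0,0,0],
    [0,0,0],
  ],
  slide=[
    [0,0,0.03],
    [0,0,0.05],
    [0,0,0.05],
  ],
  claw=[8,8,8],
)

```text
t: 15.22
position: [577.0, 220.0, 201.2]
tcp_rot: [-2.343, -2.092, 0.002]
wrist_force: [-0.2, -0.4, -1.7]
opening: 12.7
grasp_force: 60.6
```

Not yet touching, so I'll go down in 1 mm steps.

Call:
apply_moves(
  angular=[
    [0,0,0],
    [0,0,0],
    [0,0,0],
    [0,0,0],
  ],
  slide=[
    [0,0,0.03],
    [0,0,0.06],
    [0,0,0.06],
    [0,0,0.06],
  ],
  claw=[8,8,8,8],
)

```text
t: 15.55
position: [577.1, 220.1, 200.9]
tcp_rot: [-2.343, -2.092, 0.0]
wrist_force: [-2.6, -1.5, 7.7]
opening: 13.2
grasp_force: 61.8
```

Call:
apply_moves(
  angular=[
    [0,0,0],
    [0,0,0],
    [0,0,0],
    [0,0,0],
  ],
  slide=[
    [0,0,0.03],
    [0,0,0.05],
    [0,0,0.05],
    [0,0,0.05],
  ],
  claw=[8,8,8,8],
)

```text
t: 15.88
position: [577.2, 220.1, 200.8]
tcp_rot: [2.343, 2.092, 0.001]
wrist_force: [-5.5, -1.6, 14.6]
opening: 13.0
grasp_force: 62.8
```

Call:
apply_moves(
  angular=[
    [0,0,0],
    [0,0,0],
    [0,0,0],
    [0,0,0],
    [0,0,0],
    [0,0,0],
    [0,0,0],
    [0,0,0],
    [0,0,0],
  ],
  slide=[
    [0,0,-0.06],
    [0,0,-0.06],
    [0,0,-0.06],
    [0,0,-0.06],
    [0,0,-0.06],
    [0,0,-0.06],
    [0,0,-0.06],
    [0,0,-0.06],
    [0,0,-0.06],
  ],
  claw=[8,8,16,20,26,34,44,54,54],
)

```text
t: 16.63
position: [576.9, 220.0, 199.3]
tcp_rot: [-2.343, -2.091, 0.003]
wrist_force: [0.3, -0.0, -0.8]
opening: 53.6
grasp_force: 0.0
```

Call:
apply_moves(
  angular=[
    [0,0,0],
    [0,0,0],
    [0,0,0],
    [0,0,0],
    [0,0,0],
    [0,0,0],
    [0,0,0],
    [0,0,0],
    [0,0,0],
  ],
  slide=[
    [0,0,0],
    [0,0,-0.2],
    [0,0,-0.5],
    [0,0,-1.0],
    [0,0,-1.7],
    [0,0,-2.5],
    [0,0,-3.5],
    [0,0,-4.0],
    [0,0,-4.0],
  ],
  claw=[54,54,54,54,54,54,54,54,54],
)

```text
t: 17.38
position: [579.1, 220.6, 325.2]
tcp_rot: [2.341, 2.09, 0.01]
wrist_force: [0.3, -1.4, -0.0]
opening: 53.8
grasp_force: 0.0
```

```bash
python3 - <<'E'
from h import *
import cv2
im=get_image("side");o=r.observe();print(o["position"],o["wrist_force"],o["opening"])
w=get_image("wrist")
cv2.imwrite("pics/c10.png",np.hstack([w[100:380,90:450,::-1],cv2.resize(im[140:240,220:330,::-1],(308,280),interpolation=cv2.INTER_CUBIC)]))
E
```

```text
[578.3469036  220.36297541 322.67409957] [ 0.04292866  0.86913927 -0.18901742] 53.9757886510016
```

View pics/c10.png

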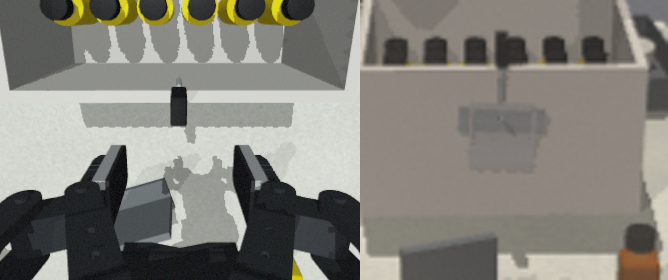

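The grip stands upright on the rim at (178,105), with the bend's end inside the wall. The tag hangs outside at (503,140), and the gripper is clear.

```bash
python3 -c "
from rig import r
print(r.hand_in())"
```

```text
the job is handed in; nothing more can be done
None
```

The tag now hangs outside the crate on the S-hook, whose upper bend sits fully home over the rim of the wall facing the block; the job was handed in at about 17.5 s, and no verdict came back.

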